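Set the stock tags of the jeweller's parts bins

ROBOT

A 6-joint arm with a two-finger parallel gripper is mounted at the origin on the work surface. World frame = base frame: x ahead of the robot, y to its left, z up, the work surface at z = 0. Lengths are in m, angles in rad, forces in N, time in s.
With the tool pointing down it reaches from about 0.35 to 0.775 m from the base axis. Payload 5.5 kg.
Tool frame: the origin (TCP) lies on the front face of the gripper's body, between the roots of the fingers; the fingertips stand 73 mm ahead of it and the grasp point (between the pads) lies 54 mm ahead of it (r.grip_depth is the distance from the TCP to the grasp point, in m); x points along the fingers, z is the direction in which the jaws open and shut, and the axes are right-handed (so a half turn about x gives the same grasp; the last joint's range is limited). The gripper opens to 85 mm and grips with 20 to 120 N. Pads are 22 mm wide; open, the fingers measure 114 mm over their backs; the gripper's body (76 mm by 85 mm) begins 54 mm behind the grasp point. The pads swing forward as they close: fully open they stand 13 mm farther back than shut.
Start: joints at [0.988, 0.313, 0.046, 1.304, 0, 1.431], TCP at [0.246, 0.52, 0.304] pointing down, gripper open.
Joint ranges: [-2.76, 2.76], [-0.86, 1.69], [-1.03, 1.26], [-2.2, 2.34], [-1.47, 1.5], [-3.14, 3.14]. Speed limits (rad/s): [2.57, 2.57, 3.14, 3.14, 3.14, 3.14].

INTERFACE

Orientations are given as a unit quaternion [w, x, y, z].
In Python, from cell import r gives the robot as it stands.
- The arm moves only by the tool jog_arm, never from a script. Its argument "series" is a list of rows, each a list of 2 entries, a list of its own where there are three numbers: the shift along the tool's x, y, z in cm, then the turn about the tool's x in rad. In form: [[[tx, ty, tz], yaw], ...]. A call has 1 to 12 rows; each row is the pose to reach, as a shift and turn from the pose commanded when the call began, along the tool's axes at that moment; what a row does not reach only later rows make up. A row lasts 1/10 s, in which the tool goes at most 50 mm and 8.59 degrees, less where a joint would pass 70% of its speed; a pose out of reach is approached as far as the arm can. A call with a gripper value outside its range is refused whole. "grip" is the opening, from 0 (shut) to 1 (fully open), set as the call begins (left out, the last holds). The fingers move at their own pace and stop on an object; "force" is the grip in N (left out, the last holds). Time passes only in rows, so rows that repeat a pose let the fingers close. It gives the time, the measured TCP pose, the force and the opening at its end, in the units of the state.
- r.get_obs(): the state, without advancing time (a new reading comes with each control period).
- r.read_camera(name): name is "scene" or "top"; returns (picture, depth): 420x560x3 uint8, red, green, blue; 420x560 float32, m along the optical axis (not along the pixel's ray), 0 where there is no reading.
- r.get_calibration(name): a dict with "fx", "fy", "cx", "cy" (pixels), "world_from_camera" (4x4, takes a point from camera to world coordinates). Camera axes: x right, y up, looking along -z (the intrinsics and any distortion apply to the point x, -y, -z); pixel columns grow to the right and rows downward; lengths in m; the calibration is good to about 2 mm. A picture is of the moment at which its call begins. get_calibration takes no time and is no camera call.
- r.close_job(): hands the job in, once; it reports no verdict.
Trained networks look in the newest picture that a camera, given by its name, has taken for a name from the list of things; names that differ only in an ending like _2 or _b are one class to them, and where a whole thing is asked for, a point or a joint stands for the part that bears it (a point fixed in the world has none). Each returns a list of dicts, best first, with "confidence" (0 to 1); they miss things now and then, are a little off and sometimes report something else, mostly with a low value. They report only what shows in the picture. A call takes as long as a camera call. They do not tell look-alikes from the thing itself.
- r.search_frame(label, camera): "bbox" ([centre column, centre row, width, height] in pixels, round what is visible of it).
The state is a dict: "time_s": time; "joint_positions": joint angles; "dq": joint speeds; "joint_torque": joint torques, N m; "position": TCP position; "ee_rot": TCP orientation; "wrist_force": force on the tool from outside, world axes, zero at the start; "wrist_torque": the same for the moment, N m; "grip_width": finger opening in m.
Only numpy, scipy, OpenCV 4.12 (cv2) and the standard library are available. Lean on these libraries where they do the work, as an engineer would, in place of code of your own. Each camera call takes 0.05 s, during which the arm holds its last target.

TASK

Each of the four parts bins on the board has a hinged wooden flip tag standing in front of it, on the robot's side. With a fingertip, gently push over whichever tags are wrong, so that the tags of the two bins filled to the rim lean towards their bins with the round-disc face up, and the tags of the empty and the nearly empty bin lean away from their bins with the straight-bar face up. Do not pinch the tags or push them hard, and leave the bins, the tape roll, the jar and the screwdriver where they are.

Things in the scene. Friction and masses are not known exactly. Their poses are not given: they have to be found in the camera images.
- stand1: fixed dark steel foot of one flip tag (36 x 50 mm, 54 mm tall), standing on the 12 mm thick wooden board in front of one bin; origin at the centre of its underside, on the board's top, 12 mm above the bench; its +x axis points towards its bin, z up; the tag's hinge axis is level, along the stand's y axis, 48 mm above the origin. The four stands stand in a row along their y axis, 90 mm apart, in random order
- tag1 (a joint): flip tag of stand1, in rad: a wooden plate 56 mm wide (along y), 5 mm thick, its free edge 56 mm from the hinge, 55 g. 0 = upright; positive leans towards the bin (stand's +x), with the round-disc face upward (FULL); negative leans away from the bin (-x), with the straight-bar face upward (REORDER). It swings freely and falls by its weight from upright to a stop at +0.65 or -0.65; at a stop its free edge is 34 mm from the hinge horizontally and 45 mm above it
- tag1_disc (a point): raised dark steel disc, 34 mm across and 3 mm thick, in the middle of that face of tag1 which is turned away from the bin when the tag is upright; point at the centre of the disc's surface, 34 mm from the hinge
- tag1_bar (a point): raised dark steel bar, 44 x 12 mm and 3 mm thick, across the middle of the other face of tag1, which is turned to the bin when the tag is upright; point at the centre of the bar's surface, 34 mm from the hinge
- stand2: fixed dark steel foot of one flip tag (36 x 50 mm, 54 mm tall), standing on the 12 mm thick wooden board in front of one bin; origin at the centre of its underside, on the board's top, 12 mm above the bench; its +x axis points towards its bin, z up; the tag's hinge axis is level, along the stand's y axis, 48 mm above the origin. The four stands stand in a row along their y axis, 90 mm apart, in random order
- tag2 (a joint): flip tag of stand2, in rad: a wooden plate 56 mm wide (along y), 5 mm thick, its free edge 56 mm from the hinge, 55 g. 0 = upright; positive leans towards the bin (stand's +x), with the round-disc face upward (FULL); negative leans away from the bin (-x), with the straight-bar face upward (REORDER). It swings freely and falls by its weight from upright to a stop at +0.65 or -0.65; at a stop its free edge is 34 mm from the hinge horizontally and 45 mm above it
- tag2_disc (a point): raised dark steel disc, 34 mm across and 3 mm thick, in the middle of that face of tag2 which is turned away from the bin when the tag is upright; point at the centre of the disc's surface, 34 mm from the hinge
- tag2_bar (a point): raised dark steel bar, 44 x 12 mm and 3 mm thick, across the middle of the other face of tag2, which is turned to the bin when the tag is upright; point at the centre of the bar's surface, 34 mm from the hinge
- stand3: fixed dark steel foot of one flip tag (36 x 50 mm, 54 mm tall), standing on the 12 mm thick wooden board in front of one bin; origin at the centre of its underside, on the board's top, 12 mm above the bench; its +x axis points towards its bin, z up; the tag's hinge axis is level, along the stand's y axis, 48 mm above the origin. The four stands stand in a row along their y axis, 90 mm apart, in random order
- tag3 (a joint): flip tag of stand3, in rad: a wooden plate 56 mm wide (along y), 5 mm thick, its free edge 56 mm from the hinge, 55 g. 0 = upright; positive leans towards the bin (stand's +x), with the round-disc face upward (FULL); negative leans away from the bin (-x), with the straight-bar face upward (REORDER). It swings freely and falls by its weight from upright to a stop at +0.65 or -0.65; at a stop its free edge is 34 mm from the hinge horizontally and 45 mm above it
- tag3_disc (a point): raised dark steel disc, 34 mm across and 3 mm thick, in the middle of that face of tag3 which is turned away from the bin when the tag is upright; point at the centre of the disc's surface, 34 mm from the hinge
- tag3_bar (a point): raised dark steel bar, 44 x 12 mm and 3 mm thick, across the middle of the other face of tag3, which is turned to the bin when the tag is upright; point at the centre of the bar's surface, 34 mm from the hinge
- stand4: fixed dark steel foot of one flip tag (36 x 50 mm, 54 mm tall), standing on the 12 mm thick wooden board in front of one bin; origin at the centre of its underside, on the board's top, 12 mm above the bench; its +x axis points towards its bin, z up; the tag's hinge axis is level, along the stand's y axis, 48 mm above the origin. The four stands stand in a row along their y axis, 90 mm apart, in random order
- tag4 (a joint): flip tag of stand4, in rad: a wooden plate 56 mm wide (along y), 5 mm thick, its free edge 56 mm from the hinge, 55 g. 0 = upright; positive leans towards the bin (stand's +x), with the round-disc face upward (FULL); negative leans away from the bin (-x), with the straight-bar face upward (REORDER). It swings freely and falls by its weight from upright to a stop at +0.65 or -0.65; at a stop its free edge is 34 mm from the hinge horizontally and 45 mm above it
- tag4_disc (a point): raised dark steel disc, 34 mm across and 3 mm thick, in the middle of that face of tag4 which is turned away from the bin when the tag is upright; point at the centre of the disc's surface, 34 mm from the hinge
- tag4_bar (a point): raised dark steel bar, 44 x 12 mm and 3 mm thick, across the middle of the other face of tag4, which is turned to the bin when the tag is upright; point at the centre of the bar's surface, 34 mm from the hinge
- bin_full_a: a grey plastic tray filled to the rim with small turned wooden knobs; loose, 100 mm deep (x), 74 mm wide (y), 35 mm high, contents at most 3 mm above the rim; origin at the centre of its underside, on the board. Its tag is the one whose stand is nearest: about 105 mm from this origin, in the bin's -x direction
- bin_full_b: a grey plastic tray filled to the rim with steel ring blanks; loose, 100 mm deep (x), 74 mm wide (y), 35 mm high, contents at most 3 mm above the rim; origin at the centre of its underside, on the board. Its tag is the one whose stand is nearest: about 105 mm from this origin, in the bin's -x direction
- bin_low: the same grey plastic tray with only two wooden knobs lying on its floor (not full); loose, 100 mm deep (x), 74 mm wide (y), 35 mm high, contents at most 3 mm above the rim; origin at the centre of its underside, on the board. Its tag is the one whose stand is nearest: about 105 mm from this origin, in the bin's -x direction
- bin_empty: the same grey plastic tray, empty; loose, 100 mm deep (x), 74 mm wide (y), 35 mm high, contents at most 3 mm above the rim; origin at the centre of its underside, on the board. Its tag is the one whose stand is nearest: about 105 mm from this origin, in the bin's -x direction
- tape: bystander: loose roll of paper tape lying flat, 80 mm across, 24 mm high; origin at the centre of its underside
- jar: bystander: loose closed glass jar, 60 mm across, 75 mm high; origin at the centre of its underside
- driver: bystander: loose screwdriver lying on the bench, under 35 mm high; its x axis points along the blade
Things that resemble listed ones, but are neither listed nor needed, are in the scene too. Leave any yellow look-alike of the bin_full_a alone.

How it is judged:
By the outcome, as a careful person would: the job done as asked, in the order asked, and still so for the second after the job is handed in, with the robot touching nothing.
It also fails if it takes over 54 s, if anything falls off the work surface, if the arm or the gripper's body presses on something with over 40 N, if the wrist force passes 120 N, or if a joint passes its speed limit or range.

## Working session

There is one attempt and no reset: what is moved stays moved. The work goes in short steps, Python scripts to look and compute and a tool call to move; the robot and the scene stay as the last step left them, time stands still between calls to the robot, and variables do not carry over. Pictures are saved under pics/ and viewed, and the job is handed in when it is done.

Besides the shell and the picture viewer there is one more tool, called by a JSON object that holds its "fn" and its "kwargs", one argument or row to a line. jog_arm: Moves the arm, as the interface text tells. Its arguments: {"type":"object","properties":{"series":{"type":"array","items":{"type":"array"}},"grip":{"type":"number"},"force":{"type":"number"}},"required":["series"]}

```bash
mkdir -p pics; ls; python3 - <<'E'
from cell import r
import cv2,numpy as np
for n in("scene","top"):
    p,d=r.read_camera(n); cv2.imwrite(f"pics/{n}0.png",p[:,:,::-1]); np.save(f"{n}0.npy",d)
    c=r.get_calibration(n); print(n,{k:np.round(v,3).tolist() for k,v in c.items()})
o=r.get_obs();print({k:np.round(v,3).tolist() for k,v in o.items()})
E
```

```text
pics
scene {'fx': 427.921, 'fy': 427.921, 'cx': 276.54, 'cy': 219.141, 'world_from_camera': [[-0.829, -0.462, 0.315, 0.896], [0.559, -0.697, 0.449, 0.409], [0.012, 0.548, 0.836, 0.849], [0.0, 0.0, 0.0, 1.0]]}
top {'fx': 421.332, 'fy': 421.332, 'cx': 275.763, 'cy': 202.363, 'world_from_camera': [[0.002, 0.994, -0.109, 0.516], [-1.0, 0.002, -0.001, 0.018], [-0.001, 0.109, 0.994, 0.951], [0.0, 0.0, 0.0, 1.0]]}
{'time_s': 0.1, 'joint_positions': [0.988, 0.314, 0.045, 1.304, 0.0, 1.431], 'dq': [0.001, -0.0, 0.005, 0.001, -0.001, 0.001], 'joint_torque': [0.003, -48.173, 29.924, 0.013, -0.0, -0.0], 'position': [0.246, 0.519, 0.303], 'ee_rot': [0.597, -0.378, 0.598, 0.378], 'wrist_force': [-0.168, -0.112, -0.214], 'wrist_torque': [0.044, 0.01, 0.026], 'grip_width': 0.085}
```

View pics/scene0.png

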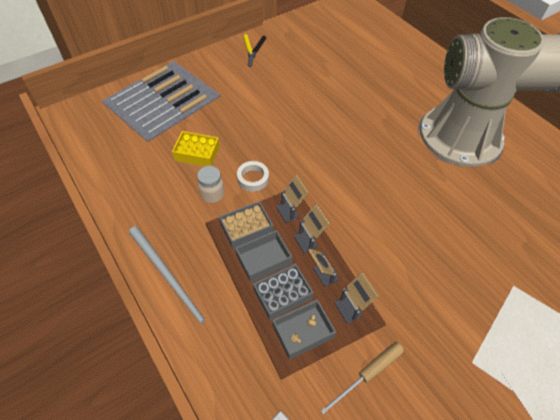

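View pics/top0.png

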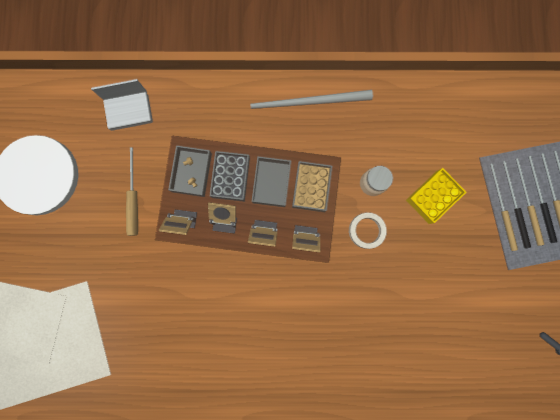

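The top view shows, left to right, bins low (189,170), rings (230,175), empty (271,181) and knobs (312,186), with tags at (178,224), (222,214), (263,235) and (307,240). I'll check these in enlarged crops.

```bash
python3 - <<'E'
import cv2,numpy as np
from cell import r
a=cv2.imread("pics/top0.png")[130:270,145:345]; cv2.imwrite("pics/topc.png",cv2.resize(a,None,fx=4,fy=4,interpolation=cv2.INTER_CUBIC))
a=cv2.imread("pics/scene0.png")[170:370,200:400]; cv2.imwrite("pics/scenec.png",cv2.resize(a,None,fx=3,fy=3,interpolation=cv2.INTER_CUBIC))
for l in("bin_full_a","bin_low","bin_empty","stand1","tag1","tag1_disc","tag1_bar","jar","tape"):
    print(l,[(np.round(x["bbox"]).tolist(),round(x["confidence"],2)) for x in r.search_frame(l,"top")])
E
```

```text
bin_full_a [([310.0, 186.0, 45.0, 55.0], 0.93), ([436.0, 195.0, 57.0, 56.0], 0.65), ([231.0, 179.0, 40.0, 48.0], 0.63)]
bin_low [([189.0, 172.0, 44.0, 54.0], 0.74), ([307.0, 237.0, 28.0, 26.0], 0.56)]
bin_empty [([270.0, 183.0, 40.0, 51.0], 0.69), ([223.0, 214.0, 35.0, 23.0], 0.17)]
stand1 [([307.0, 237.0, 26.0, 27.0], 0.97), ([221.0, 218.0, 28.0, 29.0], 0.94), ([263.0, 234.0, 27.0, 27.0], 0.78), ([175.0, 224.0, 34.0, 20.0], 0.61), ([178.0, 221.0, 37.0, 27.0], 0.57)]
tag1 [([222.0, 214.0, 33.0, 22.0], 0.87), ([264.0, 237.0, 32.0, 21.0], 0.81), ([308.0, 241.0, 25.0, 18.0], 0.63), ([176.0, 226.0, 37.0, 27.0], 0.61)]
tag1_disc [([222.0, 215.0, 28.0, 22.0], 0.68)]
tag1_bar [([223.0, 214.0, 26.0, 23.0], 0.67)]
jar [([376.0, 180.0, 33.0, 30.0], 0.98), ([272.0, 184.0, 38.0, 50.0], 0.27)]
tape [([367.0, 233.0, 33.0, 41.0], 0.71), ([222.0, 219.0, 27.0, 33.0], 0.38)]
```

View pics/topc.png

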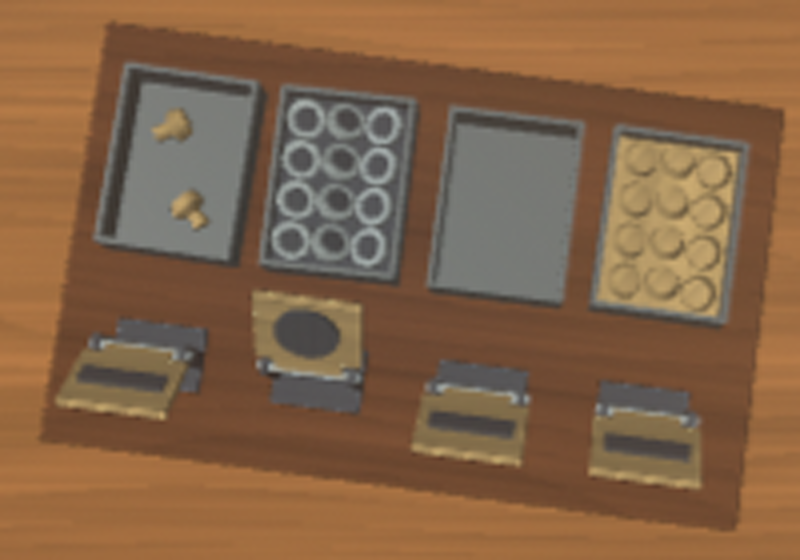

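View pics/scenec.png

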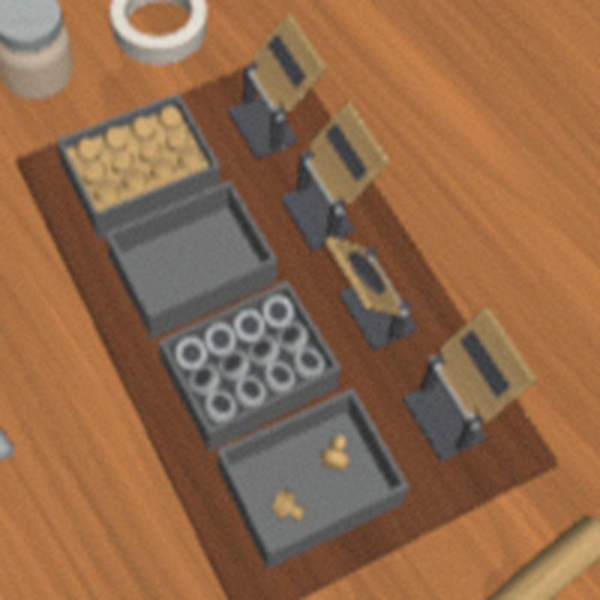

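All crops agree. The low (bar), empty (bar) and rings (disc) tags are right. Only the tag at (307,240) is wrong: it belongs to the knob-filled grey bin at (312,186), shows the bar and leans away. The yellow look-alike at (436,195) stays out of it. Next I'll measure the geometry.

```bash
cat > h.py <<'E'
import numpy as np
from cell import r
def cloud(n,d):
    c=r.get_calibration(n);v,u=np.mgrid[:420,:560]
    P=np.stack([(u-c["cx"])/c["fx"]*d,-(v-c["cy"])/c["fy"]*d,-d,np.ones_like(d)],-1)
    return (P@np.array(c["world_from_camera"]).T)[...,:3]
E
python3 - <<'E'
from h import *
import cv2
from scipy.spatial.transform import Rotation as R
T=cloud("top",np.load("top0.npy"))
for name,(u0,u1,v0,v1) in dict(low=(160,198,206,240),rings=(205,240,200,236),empty=(246,280,218,250),knob=(290,325,223,255)).items():
    p=T[v0:v1,u0:u1].reshape(-1,3); p=p[(p[:,2]>0.07)&(p[:,2]<.13)]
    n=np.linalg.svd(p-p.mean(0))[2][2]; n*=np.sign(n[2])
    print(name,len(p),p.mean(0).round(3),"zmax",np.percentile(p[:,2],[2,98]).round(3),"n",n.round(2), "top edge",p[p[:,2]>.097].mean(0).round(3))
for name,(u,v) in dict(low=(189,170),rings=(230,175),empty=(271,181),knob=(312,186)).items():print(name,T[v,u].round(3))
o=r.get_obs();q=o["ee_rot"];M=R.from_quat([q[1],q[2],q[3],q[0]]).as_matrix();print(M.round(3))
# yellow/jar height
print(T[172:188,370:385,2].max(), T[190,440])
m=T[...,2]
E
```

```text
low 407 [0.562 0.224 0.092] zmax [0.071 0.108] n [ 0.77 -0.1   0.62] top edge [0.553 0.225 0.103]
rings 445 [0.59  0.131 0.092] zmax [0.071 0.108] n [-0.77  0.1   0.63] top edge [0.599 0.129 0.103]
empty 411 [0.539 0.047 0.092] zmax [0.071 0.108] n [ 0.77 -0.1   0.63] top edge [0.53  0.048 0.103]
knob 416 [ 0.528 -0.042  0.092] zmax [0.071 0.108] n [ 0.77 -0.1   0.63] top edge [ 0.518 -0.04   0.103]
low [0.691 0.214 0.019]
rings [0.675 0.119 0.045]
empty [0.667 0.03  0.013]
knob [ 0.651 -0.059  0.044]
[[ 0.    -0.904  0.428]
 [ 0.     0.428  0.904]
 [-1.    -0.     0.   ]]
0.08020019724003602 [ 0.64383846 -0.33958743  0.03836813]
```

{"fn": "jog_arm", "kwargs": {
  "series": [
    [[0,-2,-2],-0.05],
    [[0,-5.5,-5],-0.1],
    [[0,-9,-8.5],-0.15],
    [[0,-12.5,-12],-0.2],
    [[0,-16,-15],-0.25],
    [[0,-19.5,-18],-0.31],
    [[0,-23,-21.5],-0.31],
    [[0,-26.5,-25],-0.31],
    [[0,-30,-28],-0.31],
    [[0,-33.5,-31.5],-0.31],
    [[0,-37,-34.5],-0.31],
    [[0,-40,-37.5],-0.31]
  ],
  "grip": 0
}}

```text
time_s: 1.75
position: [0.4478, 0.0071, 0.3042]
ee_rot: [0.533, -0.466, 0.532, 0.465]
wrist_force: [0.5, -0.2, 0.1]
grip_width: 0.0003
```

```bash
cat >> h.py <<'E'
from scipy.spatial.transform import Rotation as R
def to(t):
    o=r.get_obs();q=o["ee_rot"];M=R.from_quat([q[1],q[2],q[3],q[0]]).as_matrix()
    print("pos",np.round(o["position"],4),"shift cm",(M.T@(np.array(t)-o["position"])*100).round(2));return M
E
python3 - <<'E'
from h import *
print(to([0.461,-0.034,0.200]).round(3))
E
```

```text
pos [0.4478 0.0071 0.3042] shift cm [10.43 -1.84 -3.9 ]
[[ 0.001 -0.991  0.133]
 [-0.     0.133  0.991]
 [-1.    -0.001  0.   ]]
```

{"fn": "jog_arm", "kwargs": {
  "series": [
    [[2,-0.5,-1],0],
    [[5,-1,-2.5],0],
    [[8,-1.8,-3.9],0],
    [[10.4,-1.8,-3.9],0],
    [[10.4,-1.8,-3.9],0],
    [[10.4,-1.8,-3.9],0]
  ]
}}

```text
time_s: 2.35
position: [0.4596, -0.0316, 0.2002]
ee_rot: [0.532, -0.465, 0.532, 0.466]
wrist_force: [0.0, 0.9, 0.0]
grip_width: -0.0003
```

```bash
python3 - <<'E'
from h import *
import cv2
p,d=r.read_camera("scene"); np.save("s1.npy",d)
cv2.imwrite("pics/scene1.png",cv2.resize(p[120:360,180:460,::-1],None,fx=2.5,fy=2.5))
to([0.461,-0.034,0.159])
S=cloud("scene",d)
x=S.reshape(-1,3); c=np.array([0.461,-.034]); dd=np.linalg.norm(x[:,:2]-c,axis=1)
f=x[(dd<.04)&(x[:,2]>.05)&(x[:,2]<.19)]; print(len(f),np.percentile(f[:,2],[0,2,10]),f.min(0),f.max(0))
E
```

```text
pos [ 0.4603 -0.0316  0.201 ] shift cm [ 4.2  -0.1  -0.23]
248 [0.12933329 0.13363752 0.13885715] [ 0.45033363 -0.07345899  0.12933329] [0.47959371 0.00116115 0.18988194]
```

View pics/scene1.png

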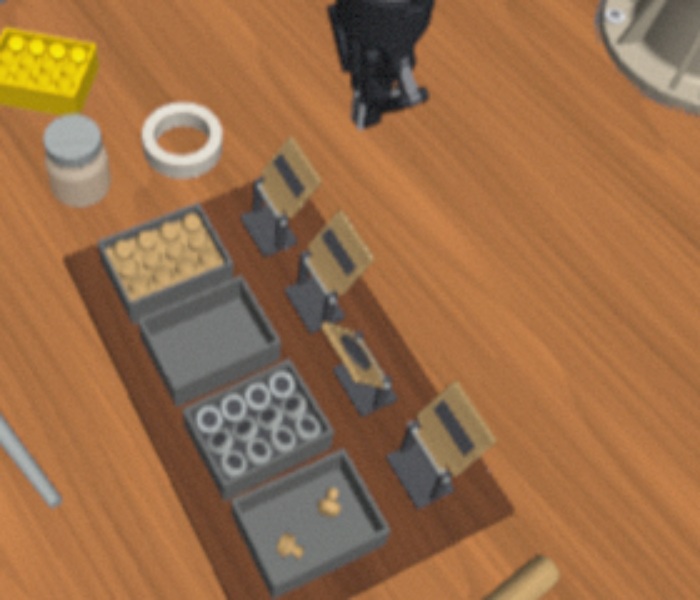

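Shut fingertips are at z≈0.129, 72 mm below the TCP as specified, and stand clear on the robot's side of the target tag. I'll descend and push gently.

{"fn": "jog_arm", "kwargs": {
  "series": [
    [[2,0,-0.2],0],
    [[4.2,0,-0.2],0],
    [[4.2,0,-0.2],0],
    [[4.2,-1,-0.2],0],
    [[4.2,-2,-0.2],0],
    [[4.2,-3,-0.2],0],
    [[4.2,-3.7,-0.2],0],
    [[4.2,-4.2,-0.2],0],
    [[4.2,-4.6,-0.2],0],
    [[4.2,-5,-0.2],0],
    [[4.2,-5.4,-0.2],0],
    [[4.2,-5.4,-0.2],0]
  ]
}}

```text
time_s: 3.6
position: [0.5136, -0.0409, 0.1579]
ee_rot: [0.532, -0.466, 0.532, 0.466]
wrist_force: [-0.1, -0.5, -0.6]
grip_width: -0.0
```

```bash
python3 - <<'E'
from h import *
import cv2
p,d=r.read_camera("scene")
cv2.imwrite("pics/scene2.png",cv2.resize(p[120:320,200:440,::-1],None,fx=3,fy=3))
to([0.549,-0.045,0.159])
E
```

```text
pos [ 0.5132 -0.0409  0.1578] shift cm [-0.12 -3.61  0.06]
```

View pics/scene2.png

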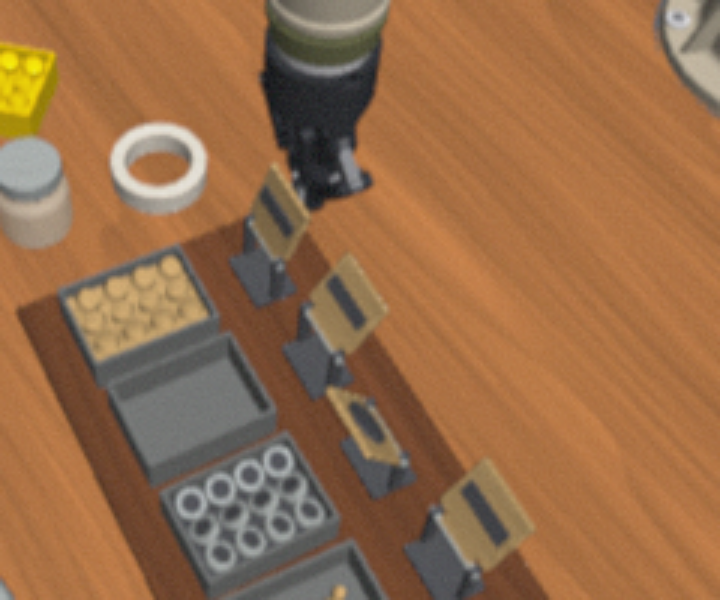

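The fingertip, at about (310,200) in the crop, is touching the tag and has begun to raise it; the force is near zero. I'll continue slowly past upright.

{"fn": "jog_arm", "kwargs": {
  "series": [
    [[0,-0.3,0],0],
    [[0,-0.6,0],0],
    [[0,-0.9,0],0],
    [[0,-1.2,0],0],
    [[0,-1.5,0],0],
    [[0,-1.8,0],0],
    [[0,-2.1,0],0],
    [[0,-2.4,0],0],
    [[0,-2.6,0],0],
    [[0,-2.6,0],0],
    [[0,-2.6,0],0]
  ]
}}

```text
time_s: 4.75
position: [0.5388, -0.0442, 0.1578]
ee_rot: [0.532, -0.466, 0.532, 0.466]
wrist_force: [0.3, 0.1, -0.4]
grip_width: -0.0004
```

```bash
python3 - <<'E'
from h import *
import cv2
p,d=r.read_camera("scene")
cv2.imwrite("pics/scene3.png",cv2.resize(p[120:320,200:440,::-1],None,fx=3,fy=3))
to([0.549,-0.045,0.159])
E
```

```text
pos [ 0.5387 -0.0442  0.1578] shift cm [-0.12 -1.03  0.06]
```

View pics/scene3.png

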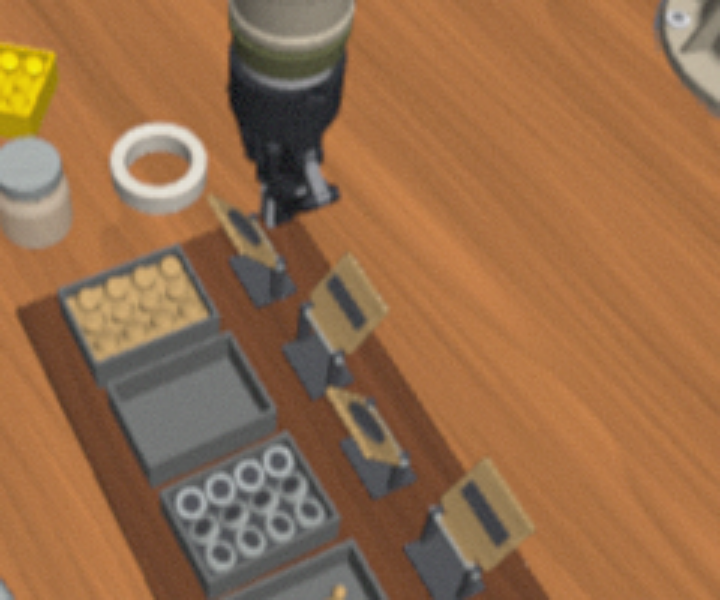

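The tag at (240,235) in the crop has fallen towards the knob bin, disc up, and the finger has lost contact. I'll retreat and lift.

{"fn": "jog_arm", "kwargs": {
  "series": [
    [[0,2,0],0],
    [[0,5,0],0],
    [[0,8,0],0],
    [[-3,9,0],0],
    [[-7,10,1],0],
    [[-11,10,5],0],
    [[-14,10,9],0],
    [[-14,10,13],0],
    [[-14,10,17],0],
    [[-14,10,21],0],
    [[-14,10,25],0],
    [[-14,10,25],0]
  ]
}}

```text
time_s: 6.0
position: [0.4729, 0.2205, 0.2977]
ee_rot: [0.531, -0.467, 0.53, 0.467]
wrist_force: [0.5, 0.8, -0.5]
grip_width: 0.0004
```

```bash
python3 - <<'E'
from h import *
import cv2
p,d=r.read_camera("top")
cv2.imwrite("pics/top4.png",cv2.resize(p[130:270,145:405,::-1],None,fx=3,fy=3))
T=cloud("top",d)
for name,(u0,u1,v0,v1) in dict(low=(160,198,206,240),rings=(205,240,200,236),empty=(246,280,218,250),knob=(290,325,215,255)).items():
    p=T[v0:v1,u0:u1].reshape(-1,3); p=p[(p[:,2]>0.07)&(p[:,2]<.13)]
    n=np.linalg.svd(p-p.mean(0))[2][2]; n*=np.sign(n[2])
    print(name,len(p),p.mean(0).round(3),"n",n.round(2))
o=r.get_obs();print(o["time_s"],o["position"],o["wrist_force"],np.abs(o["dq"]).max())
E
```

```text
low 415 [0.562 0.224 0.092] n [ 0.77 -0.11  0.63]
rings 444 [0.59  0.131 0.092] n [-0.76  0.09  0.64]
empty 411 [0.539 0.047 0.092] n [ 0.77 -0.1   0.63]
knob 447 [ 0.567 -0.047  0.092] n [-0.77  0.09  0.63]
6.05 [0.4725235  0.2186707  0.29763918] [-0.35680663 -0.55273518 -1.47834818] 0.05063202671691784
```

View pics/top4.png

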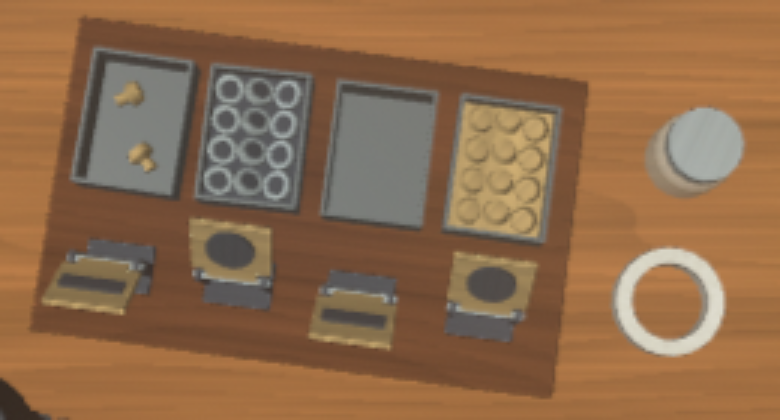

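The top view shows both full bins' tags disc-up at (230,250) and (490,285), and the low and empty bins' tags bar-up at (92,283) and (352,320). Everything else is where it was, so I'll hand in.

```bash
python3 -c "
from cell import r
print(r.close_job())"
```

```text
the job is handed in; nothing more can be done
None
```

Only one tag was wrong: the one in front of the grey bin filled with wooden knobs. I pushed it over with the shut fingertips; the wrist force readings between moves stayed around 1 N.

- **Tags:** The last top picture and depth check show both full bins' tags leaning towards their bins, disc up. The nearly empty and empty bins' tags lean away, bar up, and all four rest at their stops.
- **Other things:** The bins, tape and jar look undisturbed. The arm never went near the screwdriver or the yellow look-alike, but both lay outside the last picture, so I did not check them again.
- **Hand-in:** I handed the job in at about 6 s with the arm clear of everything. No check failed. The bar detector reported the disc on the ring bin's tag as a bar, and I settled that by eye from the enlarged crops.

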